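Prop the bin flap with a pipe spool and fetch the valve plug

ROBOT

A 6-joint arm with a two-finger parallel gripper is mounted at the origin on the work surface. World frame = base frame: x ahead of the robot, y to its left, z up, the work surface at z = 0. Lengths are in m, angles in rad, forces in N, time in s.
With the tool pointing down it reaches from about 0.375 to 0.9 m from the base axis. Payload 3.1 kg.
Tool frame: the origin (TCP) lies at the very end of the fingers, on their centre line; the grasp point (between the pads) lies 19 mm behind it (manip.grasp_offset is the distance from the TCP to the grasp point, in m); x points along the fingers, z is the direction in which the jaws open and shut, and the axes are right-handed (so a half turn about x gives the same grasp; the last joint's range is limited). The gripper opens to 85 mm and grips with 20 to 120 N. Pads are 22 mm wide; open, the fingers measure 114 mm over their backs; the gripper's body (76 mm by 85 mm) begins 54 mm behind the grasp point. The pads swing forward as they close: fully open they stand 13 mm farther back than shut.
Start: joints at [-1.379, 0.527, 1.433, -0, 1.181, -0.178], TCP at [0.226, -0.582, 0.206] pointing down, gripper open.
Joint ranges: [-3.08, 3.08], [-0.75, 2.2], [0.22, 2.44], [-1.43, 4.57], [0, 2.65], [-2.85, 2.85]. Speed limits (rad/s): [2.79, 2.79, 3.14, 3.14, 3.14, 3.14].

INTERFACE

Orientations are given as a unit quaternion [x, y, z, w].
In Python, from station import manip gives the robot as it stands.
- The arm moves only by the tool send_rows, never from a script. Its argument "steps" is a list that holds one entry, the list of rows, each a list of 5 numbers: the closure, from 0 (fully open) to 1 (shut), then the shift along the world's x, y, z in m, then the turn about the world's z in rad. A call has 1 to 8 rows; each row is the pose to reach, as a shift and turn from the pose commanded when the call began; what a row does not reach only later rows make up. A row lasts 1/8 s, in which the tool goes at most 62.5 mm and 10.7 degrees, less where a joint would pass 70% of its speed; a pose out of reach is approached as far as the arm can. A call with a gripper value outside its range is refused whole. The fingers move at their own pace and stop on an object; "grip_force" is the grip in N (left out, the last holds). Time passes only in rows, so rows that repeat a pose let the fingers close. It gives the time, the measured TCP pose, the force and the opening at its end, in the units of the state.
- manip.sense(): the state, without advancing time (a new reading comes with each control period).
- manip.snapshot(name): name is "scene" or "top" or "wrist"; returns the picture (384x512x3 uint8, red, green, blue); there is no depth.
- manip.camera_params(name): a dict with "fx", "fy", "cx", "cy" (pixels), "T" (4x4, takes a point from camera to world coordinates); the wrist camera has in their place "tool_from_camera" (4x4, takes a point from camera to tool coordinates, whose origin is the TCP and whose axes are the tool frame's). Camera axes: x right, y down, z forward; pixel columns grow to the right and rows downward; lengths in m; the calibration is good to about 2 mm. The wrist camera is an equidistant fisheye: a pixel r from the principal point sees the ray r / f radians off the axis. A picture is of the moment at which its call begins: read the wrist's pose just before it. camera_params takes no time and is no camera call.
- manip.sign_off(): hands the job in, once; it reports no verdict.
The state is a dict: "t": time; "q": joint angles; "qd": joint speeds; "tau": joint torques, N m; "tcp_pos": TCP position; "tool_rot": TCP orientation; "force": force on the tool from outside, world axes, zero at the start; "ft_torque": the same for the moment, N m; "finger_gap": opening from 0.0 (shut) to 1.0 (fully open).
Only numpy, scipy, OpenCV 4.12 (cv2) and the standard library are available. Lean on these libraries where they do the work, as an engineer would, in place of code of your own. Each camera call takes 0.05 s, during which the arm holds its last target.

TASK

The flap of the grey parts bin springs shut: stand the long pipe spool upright in the bin's open well, near its outer end wall, pressing the sloping tail of the flap down with it, so that the flap is propped wide open. Then take the valve plug out of the bin and set it upright in the steel tray, leaving the spool standing in the well and the flap propped open.

Things in the scene. Friction and masses are not known exactly. Their poses are not given: they have to be found in the camera images.
- bin: Fixed grey steel bin, 252 (its x) by 168 (its y) by 104 mm high, walls 4 mm. Origin: centre of its underside, z up. A divider at x = -3 mm carries the flap's hinge (along y, z = 106 mm). Pocket under the flap's lid: inside x -122 to -5, y -80 to 80, floor z = 45 mm. Open well under the flap's sloping tail: inside x -1 to 122, y -80 to 80, floor z = 3 mm.
- flap (a joint): Aluminium see-saw flap: 0 shut, 1.57 lid upright (edge 226 mm above bench), 2.0 stop. Lid: 120 mm long, 164 wide, from the hinge to bin -x, over the pocket. Tail: 106 mm long, 150 wide, with a slippery white edge, from the hinge to bin +x, sloping up 42 degrees when shut (edge 180 mm above bench). Pressing the tail down into the well (2 to 5 N) lifts the lid; a spring shuts it.
- well (a point): Point on the well's floor, 37 mm from its outer (+x) end wall, midway across (bin x 85, y 0, z 3 mm); axes as the bin. The long spool lowered straight down here presses the tail down and slips past its edge; left standing within 10 mm of here, it keeps the tail down and the flap open at about 1.45 to 1.8.
- spool_mid (a point): Centre (75 mm above its foot) of the long pipe spool: stainless tube 150 mm tall, 42 mm in diameter, foot flange 50 mm in diameter and 7 mm high, 0.5 kg, standing loose on the bench to the robot's left; z along the tube. A much shorter spool (55 mm tall) of the same diameter stands near it and is not used.
- plug_mid (a point): Centre (27.5 mm above its base) of the valve plug: stainless, 55 mm tall, disc base 46 mm in diameter and 12 mm high, round stem 24 mm in diameter from 16 mm above its base to its top, 0.3 kg; stands upright on the pocket's floor under the lid; z along the stem.
- tray: Fixed shallow square tray of plain steel, 150 by 150 mm, 22 mm high, walls and floor 3 mm, on the bench to the robot's right. Origin: centre of its underside, z up.
There are look-alikes about, which are no part of the job. Leave any yellow look-alike of the part that bears spool_mid alone.

How it is judged:
On the way, in this order (a step that is already met when the one before it is completed fails the run):
1. the long spool stands upright in the bin's well and the flap is held open (x of spool_mid in the frame of bin between 0.03 and 0.115 m and y of spool_mid in the frame of bin between -0.07 and 0.07 m and z of spool_mid in the frame of bin between 0.06 and 0.095 m and angle between spool_mid's own z axis and vertical below 0.17 rad and value of joint flap above 1.3 rad), for 0.3 s.
2. the plug is lifted out of the bin with the flap still propped open (all of step 1 and z of plug_mid in the frame of bin above 0.135 m), for 0.1 s.
At the end, for the whole second after the job is handed in: The valve plug stands upright (within 10 degrees) on the tray's floor, its centre line inside the tray's walls (within 60 mm of the tray's middle along each side), and the long spool still stands upright (within 10 degrees) on the floor of the bin's well with the flap propped open beyond 1.3 rad (all of step 1 and x of plug_mid in the frame of tray between -0.06 and 0.06 m and y of plug_mid in the frame of tray between -0.06 and 0.06 m and z of plug_mid in the frame of tray between 0.022 and 0.04 m and angle between plug_mid's own z axis and vertical below 0.17 rad); the robot touches nothing.
It also fails if it takes over 58 s, if anything falls off the work surface, if the arm or the gripper's body presses on something with over 40 N, if the wrist force passes 120 N, or if a joint passes its speed limit or range.

## Working session

There is one attempt and no reset: what is moved stays moved. The work goes in short steps, Python scripts to look and compute and a tool call to move; the robot and the scene stay as the last step left them, time stands still between calls to the robot, and variables do not carry over. Pictures are saved under pics/ and viewed, and the job is handed in when it is done.

Besides the shell and the picture viewer there is one more tool, called after ">>>" as name(argument=value, ...), one argument or row to a line, values as JSON. send_rows: Moves the arm, as the interface text tells. Its arguments: {"type":"object","properties":{"steps":{"type":"array","items":{"type":"array","items":{"type":"array","items":{"type":"number"}}}},"grip_force":{"type":"number"}},"required":["steps"]}

```bash
mkdir -p pics; python3 - <<'E'
from station import manip
import cv2,numpy as np
print(manip.sense())
for n in ["scene","top","wrist"]:
    p=manip.camera_params(n); print(n,{k:(np.round(v,4).tolist()) for k,v in p.items()})
    im=manip.snapshot(n); np.save(f"pics/{n}0.npy",im); cv2.imwrite(f"pics/{n}0.png",cv2.resize(im[:,:,::-1],(800,600),interpolation=cv2.INTER_CUBIC))
E
```

```text
{'t': 0.0, 'q': array([-1.37849966e+00,  5.28443035e-01,  1.43390123e+00,  5.22361532e-06,
        1.18141466e+00, -1.78523503e-01]), 'qd': array([ 0.00048198,  0.00117114,  0.00036713, -0.00061383,  0.00123311,
        0.0019926 ]), 'tau': array([ 3.28299666e-05, -4.42343009e+01, -1.78025687e+01, -2.36768318e-05,
        8.56399827e-03,  7.78838199e-06]), 'tcp_pos': array([ 0.2263525 , -0.5817415 ,  0.20454824]), 'tool_rot': array([ 0.39979495,  0.58414852, -0.39871687,  0.58306035]), 'force': array([-1.23080985, -0.37568456,  0.72917224]), 'ft_torque': array([0.00384752, 0.02345681, 0.03661861]), 'finger_gap': 1.0033734659636726}
scene {'fx': 410.7712, 'fy': 410.7712, 'cx': 254.3519, 'cy': 197.6148, 'T': [[0.571, 0.5884, -0.5725, 1.2814], [0.8209, -0.4171, 0.3901, -0.4668], [-0.0093, -0.6927, -0.7212, 0.9573], [0.0, 0.0, 0.0, 1.0]]}
top {'fx': 428.8066, 'fy': 428.8066, 'cx': 254.3329, 'cy': 184.3301, 'T': [[-0.0126, -0.9904, 0.1378, 0.4292], [-0.9999, 0.0132, 0.0037, -0.0053], [-0.0055, -0.1377, -0.9905, 1.1272], [0.0, 0.0, 0.0, 1.0]]}
wrist {'fx': 297.3186, 'fy': 297.3186, 'cx': 258.5813, 'cy': 190.324, 'tool_from_camera': [[0.0001, -0.2976, 0.9547, -0.1687], [0.0007, -0.9547, -0.2976, 0.0764], [1.0, 0.0007, 0.0001, 0.0004], [0.0, 0.0, 0.0, 1.0]]}
```

View pics/scene0.png

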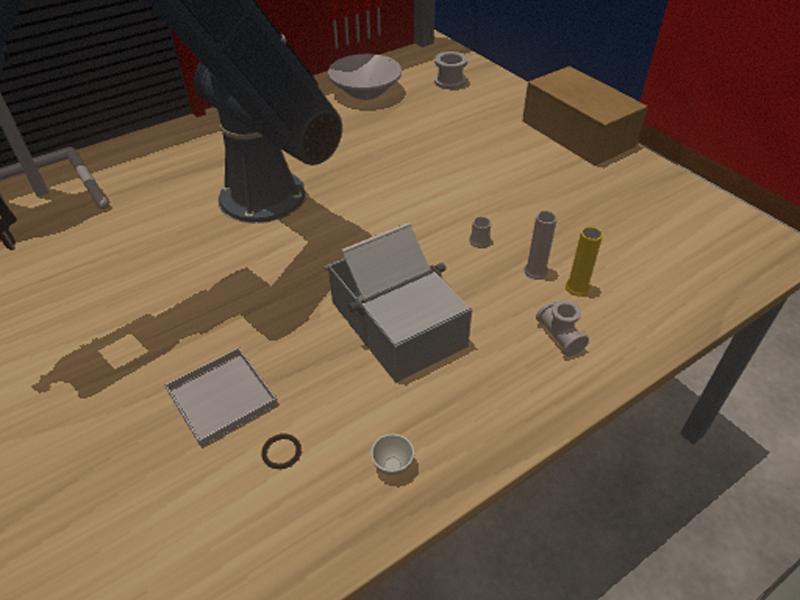

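View pics/top0.png

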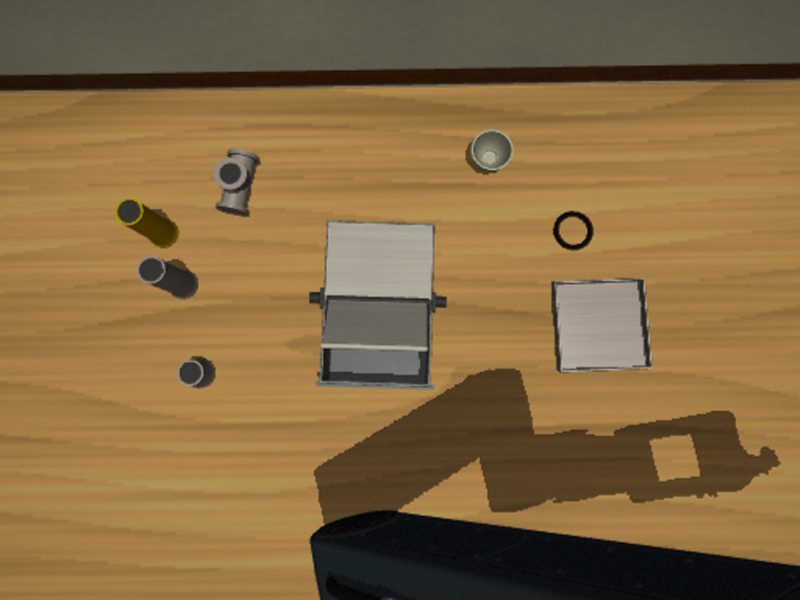

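View pics/wrist0.png

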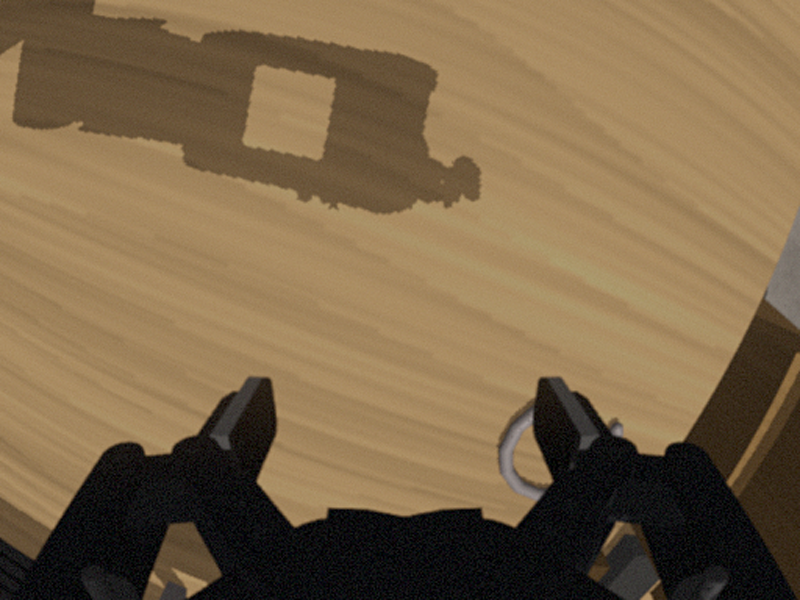

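The pictures show the following (800x600 pixels, top view):
- Long grey spool: top at (152,270), foot at (183,288). In the scene view it is at (541,245). This is the one I want.
- Look-alikes: yellow long spool at (130,212), short grey spool at (190,372) and tee at (232,175).
- Bin: centre at (378,303), with the well on the robot's side.
- Tray: (602,326).

I'll check these in close crops.

```bash
cat > h.py <<'E'
import numpy as np,cv2
from scipy.spatial.transform import Rotation as R
from station import manip
def ray(n,u,v):
    p=manip.camera_params(n);T=np.array(p["T"])
    d=T[:3,:3]@np.array([(u-p["cx"])/p["fx"],(v-p["cy"])/p["fy"],1]);return T[:3,3],d
def onz(n,u,v,z):
    o,d=ray(n,u,v);return o+d*(z-o[2])/d[2]
def two(a,b):
    (o1,d1),(o2,d2)=ray(*a),ray(*b)
    A=np.c_[d1,-d2];s=np.linalg.lstsq(A,o2-o1,rcond=None)[0]
    p,q=o1+s[0]*d1,o2+s[1]*d2;return (p+q)/2,np.linalg.norm(p-q)
def crop(im,x0,y0,x1,y1,k,name):
    c=cv2.resize(im[y0:y1,x0:x1,::-1],None,fx=k,fy=k,interpolation=cv2.INTER_CUBIC)
    for x in range(-(-x0//10)*10,x1,10):
        cv2.putText(c,str(x),(int((x-x0)*k),10),0,.35,(0,255,255),1);cv2.line(c,(int((x-x0+.5)*k),12),(int((x-x0+.5)*k),18),(0,255,255),1)
    for y in range(-(-y0//10)*10,y1,10):
        cv2.putText(c,str(y),(0,int((y-y0+.5)*k)+4),0,.35,(0,255,255),1)
    cv2.imwrite(name,c)
E
python3 - <<'E'
from h import *
t=np.load("pics/top0.npy");s=np.load("pics/scene0.npy")
t2=np.clip(t.astype(float)*1.6,0,255).astype(np.uint8);s2=np.clip(s.astype(float)*1.6,0,255).astype(np.uint8)
crop(t2,195,130,295,255,4.6,"pics/c1.png")
crop(t2,60,115,150,255,4.2,"pics/c2.png")
crop(s2,290,125,400,200,7,"pics/c3.png")
crop(t2,345,170,425,245,7,"pics/c4.png")
E
```

```text
(no output)
```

View pics/c1.png

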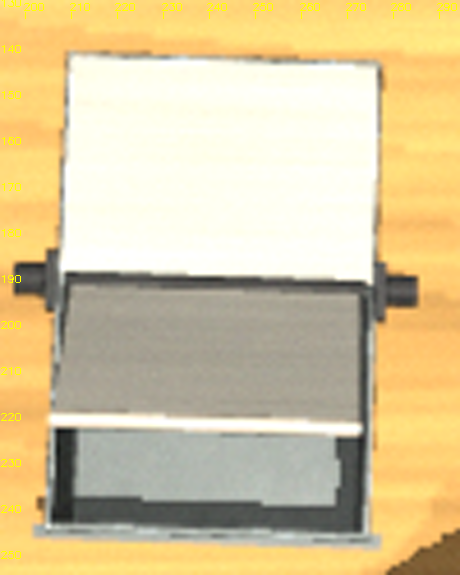

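View pics/c2.png

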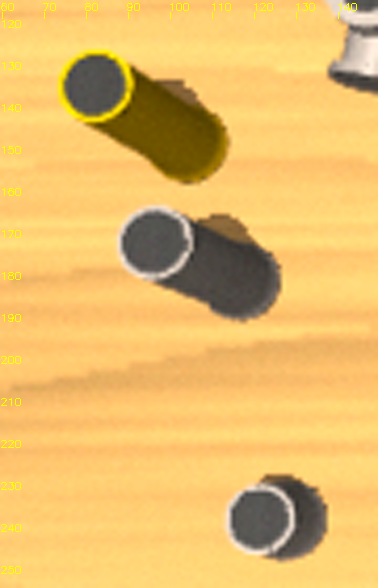

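View pics/c3.png

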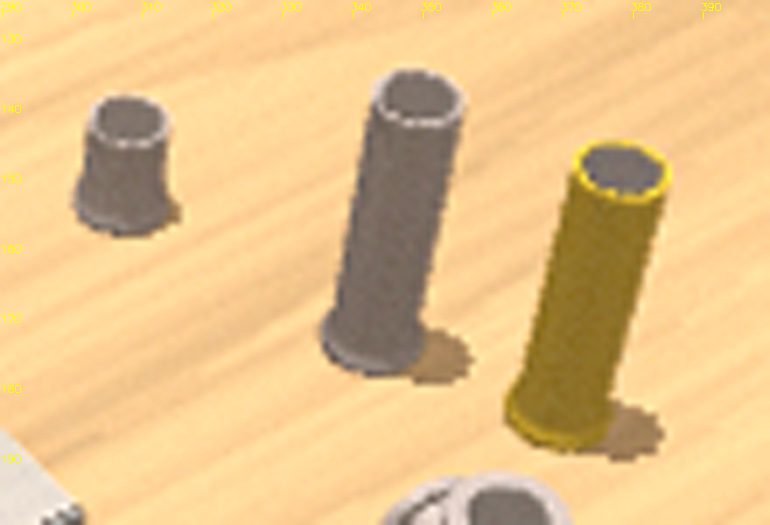

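View pics/c4.png

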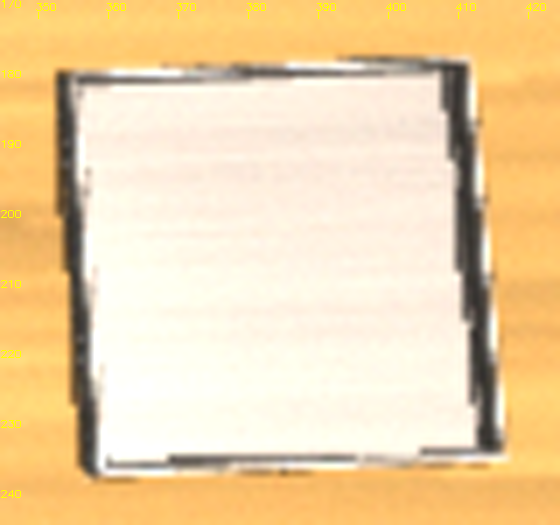

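```bash
python3 - <<'E'
from h import *
c=lambda x,y,x0,y0,k:(x0+x/k-.5,y0+y/k-.5)
P=c(156,243,60,115,4.2);S=c(418,97,290,125,7)
print("spool top onz",onz("top",*P,.15),onz("scene",*S,.15),two(("top",*P),("scene",*S)))
B=lambda x,y:c(x,y,195,130,4.6)
h1=onz("top",*B(18,278),.106);h2=onz("top",*B(414,291),.106)
l1=onz("top",*B(69,53),.108);l2=onz("top",*B(380,63),.108)
t1=onz("top",*B(50,421),.18);t2=onz("top",*B(362,430),.18)
e1=onz("top",*B(36,531),.104);e2=onz("top",*B(380,544),.104)
m=[(a+b)/2 for a,b in((h1,h2),(l1,l2),(t1,t2),(e1,e2))]
for n,a in zip("hinge lid tail end".split(),m):print(n,a.round(4))
for n,(a,b) in zip("hinge lid tail end".split(),((h1,h2),(l1,l2),(t1,t2),(e1,e2))):
    d=b-a;print(n,np.linalg.norm(d),np.degrees(np.arctan2(-d[0],-d[1])) )
d=m[3]-m[1];print("dir -> ",np.degrees(np.arctan2(d[1],d[0])),np.linalg.norm(d))
Tc=[c(x,y,345,170,7) for x,y in((62,72),(467,62),(502,455),(92,475))]
q=[onz("top",*a,.022) for a in Tc];print("tray",np.mean(q,0),[x.round(4).tolist() for x in q])
r=R.from_quat(manip.sense()["tool_rot"]).as_matrix();print(r.round(3))
E
```

```text
spool top onz [0.59798005 0.36300719 0.15      ] [0.60078939 0.36180184 0.15      ] (array([0.59855851, 0.36419856, 0.14740253]), np.float64(0.00046061364297589216))
hinge [0.5547 0.0298 0.106 ]
lid [0.6751 0.0242 0.108 ]
tail [0.4776 0.0326 0.18  ]
end [0.4241 0.035  0.104 ]
hinge 0.20673525054528463 2.6525120389672314
lid 0.16465734663025292 2.681080699719525
tail 0.1495818736373456 2.3839581319297385
end 0.17683085689776173 2.8599584849781716
dir ->  177.51726581769654 0.2512136898714299
tray [ 0.51881798 -0.33621071  0.022     ] [[0.5914, -0.259, 0.022], [0.5932, -0.4095, 0.022], [0.448, -0.4131, 0.022], [0.4426, -0.2633, 0.022]]
[[-0.     0.932  0.362]
 [ 0.002  0.362 -0.932]
 [-1.     0.    -0.002]]
```

I'm taking the grey long spool, with its top at about (0.5985, 0.3635). The crops agree: top (97,172), scene (349,138), and it isn't the yellow one at (83,135) or the short one at (121,238). The well comes out at about (0.467, 0.034), with bin +x at 177.5°, toward the robot.

>>> send_rows(
  steps=[
    [[0,0.0,0.02,0.06,0],[0,0.03,0.07,0.09,0],[0,0.06,0.12,0.12,0],[0,0.09,0.18,0.125,0],[0,0.11,0.24,0.125,0],[0,0.14,0.3,0.125,0],[0,0.17,0.36,0.125,0],[0,0.19,0.42,0.125,0]],
  ],
  grip_force=80,
)

```text
t: 1.15
tcp_pos: [0.4098, -0.1806, 0.3305]
tool_rot: [0.399, 0.583, -0.399, 0.584]
force: [1.1, -0.7, 0.5]
finger_gap: 0.993
```

>>> send_rows(
  steps=[
    [[0,0.02,0.055,0,0],[0,0.04,0.11,0,0],[0,0.06,0.165,0,0],[0,0.08,0.22,0,0],[0,0.1,0.275,0,0],[0,0.12,0.33,0,0],[0,0.14,0.38,0,0],[0,0.16,0.43,0,0]],
  ],
)

```text
t: 2.15
tcp_pos: [0.5693, 0.2495, 0.3301]
tool_rot: [0.399, 0.584, -0.399, 0.584]
force: [0.5, -0.9, 0.5]
finger_gap: 0.997
```

>>> send_rows(
  steps=[
    [[0,0.02,0.05,0,0],[0,0.022,0.095,-0.02,0],[0,0.022,0.095,-0.05,0],[0,0.022,0.095,-0.05,0],[0,0.022,0.095,-0.05,0]],
  ],
)

```text
t: 2.78
tcp_pos: [0.5916, 0.3424, 0.2814]
tool_rot: [0.4, 0.583, -0.399, 0.584]
force: [-1.1, 0.1, -0.0]
finger_gap: 1.005
```

```bash
python3 - <<'E'
from h import *
s=manip.sense();print(s["tcp_pos"],s["q"].round(3))
im=manip.snapshot("wrist");cv2.imwrite("pics/w1.png",cv2.resize(im[:,:,::-1],(800,600),interpolation=cv2.INTER_CUBIC))
E
```

```text
[0.59160462 0.34235359 0.28135321] [ 0.362  0.545  1.181 -0.     1.415  1.562]
```

View pics/w1.png

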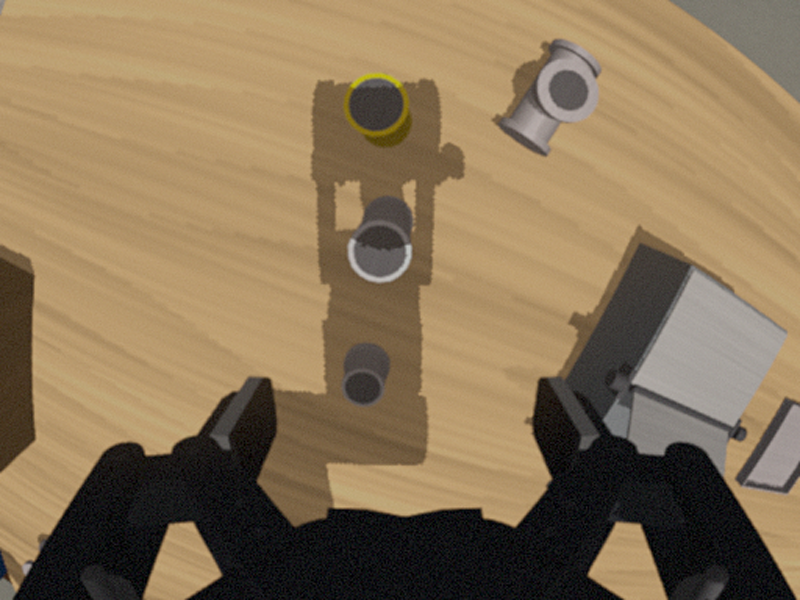

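```bash
cat >> h.py <<'E'
def wray(u,v,pos,quat):
    p=manip.camera_params("wrist");C=np.array(p["tool_from_camera"]);M=R.from_quat(quat).as_matrix()
    a,b=(u-p["cx"])/p["fx"],(v-p["cy"])/p["fy"];r=np.hypot(a,b)
    d=np.array([np.sin(r)*a/r,np.sin(r)*b/r,np.cos(r)])
    return pos+M@C[:3,3],M@C[:3,:3]@d
def wz(u,v,z,s=None):
    s=s or manip.sense();o,d=wray(u,v,s["tcp_pos"],s["tool_rot"]);return o+d*(z-o[2])/d[2]
E
python3 - <<'E'
from h import *
k=.64
print(wz(380*k-.18,251*k-.18,.15), wz(365*k,387*k,.055), wz(377*k,105*k,.15))
P=manip.camera_params("top")
print(onz("top",83-.5,135,.15),onz("top",121,238,.055))
E
```

```text
[0.60059555 0.3623949  0.15      ] [0.45109923 0.32745369 0.055     ] [0.68918665 0.39798163 0.15      ]
[0.68721517 0.39960316 0.15      ] [0.4480992  0.33183853 0.055     ]
```

>>> send_rows(
  steps=[
    [[0,0.008,0.0205,-0.04,0],[0,0.008,0.0205,-0.09,0],[0,0.008,0.0205,-0.13,0],[0,0.008,0.0205,-0.166,0],[0,0.008,0.0205,-0.166,0],[0,0.008,0.0205,-0.166,0]],
  ],
)

```text
t: 3.58
tcp_pos: [0.6011, 0.3635, 0.1171]
tool_rot: [0.401, 0.583, -0.398, 0.584]
force: [-0.2, 0.9, 0.4]
finger_gap: 0.999
```

>>> send_rows(
  steps=[
    [[0.6,0,0,0,0],[1,0,0,0,0],[1,0,0,0,0],[1,0,0,0,0],[1,0,0,0,0],[1,0,0,0,0]],
  ],
)

```text
t: 4.32
tcp_pos: [0.6001, 0.3634, 0.1166]
tool_rot: [0.4, 0.583, -0.398, 0.584]
force: [-0.9, 0.1, 6.1]
finger_gap: 0.445
```

>>> send_rows(
  steps=[
    [[1,0,0,0.03,0],[1,0,0,0.08,0],[1,0,0,0.13,0],[1,0,0,0.18,0],[1,0,0,0.22,0],[1,0,0,0.22,0]],
  ],
)

```text
t: 5.08
tcp_pos: [0.6003, 0.3638, 0.3374]
tool_rot: [0.401, 0.582, -0.397, 0.585]
force: [0.8, 0.2, -6.8]
finger_gap: 0.443
```

```bash
python3 - <<'E'
from h import *
s=manip.sense();print(s["tcp_pos"],s["force"],s["finger_gap"],s["q"].round(3))
im=manip.snapshot("scene");cv2.imwrite("pics/s1.png",cv2.resize(im[:,:,::-1],(800,600),interpolation=cv2.INTER_CUBIC))
E
```

```text
[0.60032635 0.36384912 0.33740234] [ 0.76609738  0.20826712 -6.76558557] 0.44306417045710583 [0.386 0.537 1.047 0.    1.55  1.586]
```

View pics/s1.png

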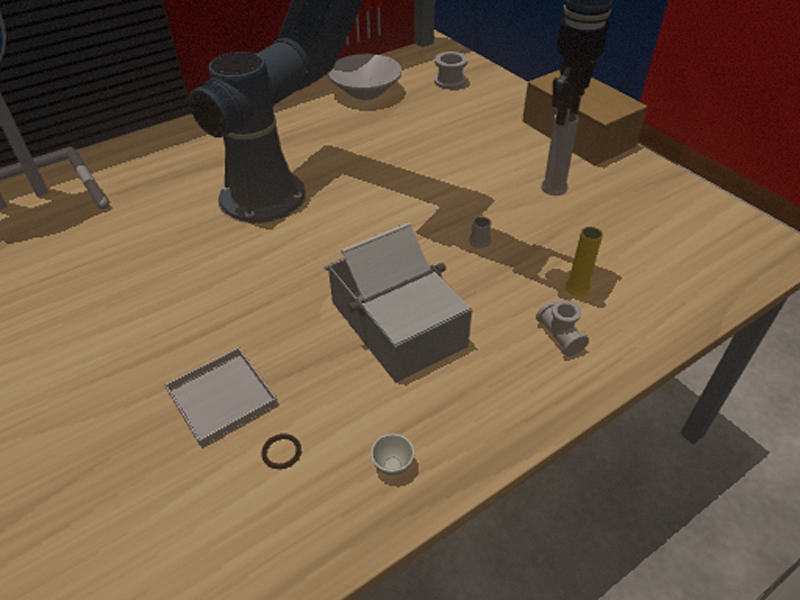

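Spool lifted and hanging vertical. In the scene picture its foot is at (555,188) and the yellow one at (583,262) hasn't moved. Now to above the well, turning on the way.

>>> send_rows(
  steps=[
    [[1,-0.02,-0.05,0,0.17],[1,-0.04,-0.1,0,0.34],[1,-0.06,-0.15,0,0.51],[1,-0.08,-0.2,0,0.68],[1,-0.1,-0.25,0,0.85],[1,-0.12,-0.3,0,1.0],[1,-0.133,-0.33,0,1.15],[1,-0.133,-0.33,0,1.16]],
  ],
)

```text
t: 6.12
tcp_pos: [0.4628, 0.0315, 0.3312]
tool_rot: [0.015, 0.71, -0.015, 0.704]
force: [-0.1, 0.4, -5.7]
finger_gap: 0.443
```

>>> send_rows(
  steps=[
    [[1,0,0,0,0],[1,0,0,0,0]],
  ],
)

```text
t: 6.38
tcp_pos: [0.4658, 0.034, 0.3334]
tool_rot: [0.014, 0.708, -0.014, 0.706]
force: [0.8, 0.8, -6.3]
finger_gap: 0.443
```

```bash
python3 - <<'E'
from h import *
s=manip.sense();print(s["tcp_pos"],s["force"],s["finger_gap"],s["q"].round(3));print(R.from_quat(s["tool_rot"]).as_matrix().round(3))
im=manip.snapshot("scene");cv2.imwrite("pics/s2.png",cv2.resize(im[:,:,::-1],(800,600),interpolation=cv2.INTER_CUBIC))
im=manip.snapshot("top");cv2.imwrite("pics/t2.png",cv2.resize(im[:,:,::-1],(800,600),interpolation=cv2.INTER_CUBIC))
E
```

```text
[0.46583775 0.03395422 0.33344213] [ 0.76403025  0.84635115 -6.33763213] 0.44291211779637746 [-0.167  0.167  1.627  0.     1.349 -0.128]
[[-0.002  0.039  0.999]
 [ 0.001  0.999 -0.039]
 [-1.     0.    -0.002]]
```

View pics/s2.png

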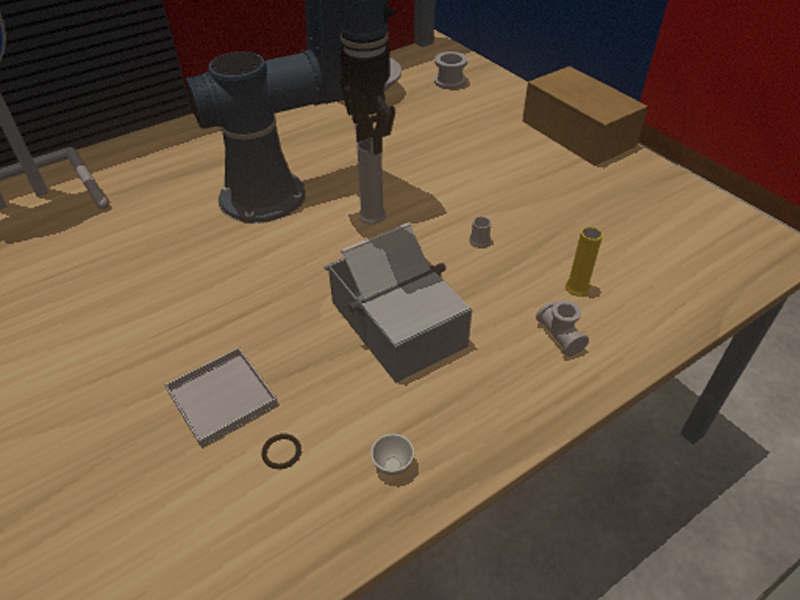

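View pics/t2.png

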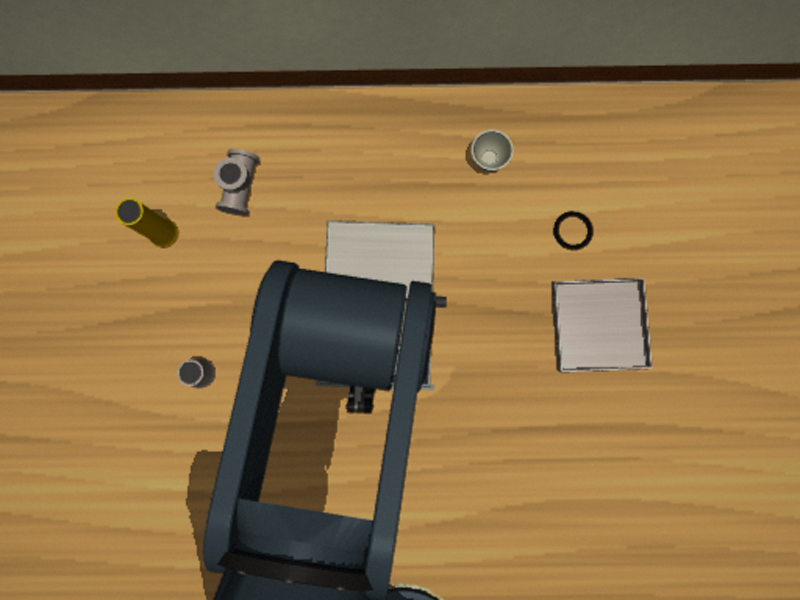

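>>> send_rows(
  steps=[
    [[1,0.001,0,-0.025,0],[1,0.001,0,-0.05,0],[1,0.001,0,-0.07,0],[1,0.001,0,-0.09,0],[1,0.001,0,-0.11,0],[1,0.001,0,-0.13,0]],
  ],
)

```text
t: 7.22
tcp_pos: [0.4685, 0.0336, 0.2045]
tool_rot: [0.014, 0.706, -0.014, 0.708]
force: [0.2, 0.3, -2.3]
finger_gap: 0.441
```

>>> send_rows(
  steps=[
    [[1,0,0,-0.02,0],[1,0,0,-0.04,0],[1,0,0,-0.055,0],[1,0,0,-0.07,0],[1,0,0,-0.075,0],[1,0,0,-0.075,0]],
  ],
)

```text
t: 7.98
tcp_pos: [0.4652, 0.0338, 0.1288]
tool_rot: [0.014, 0.709, -0.014, 0.705]
force: [-2.7, -0.1, -7.4]
finger_gap: 0.442
```

```bash
python3 - <<'E'
from h import *
s=manip.sense();print(s["tcp_pos"],s["force"],s["ft_torque"],s["finger_gap"])
im=manip.snapshot("scene");crop(np.clip(im*1.5,0,255).astype(np.uint8),180,60,320,260,3,"pics/s3.png")
E
```

```text
[0.46516715 0.03378761 0.1288375 ] [-2.69690545 -0.10361182 -7.36855524] [ 0.07098515  1.03528881 -0.04658291] 0.44232233286700784
```

View pics/s3.png

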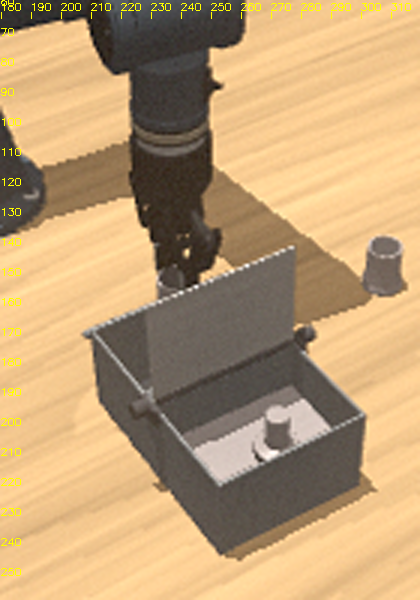

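The flap is up and the plug shows in the pocket at scene pixel (273,205). I'll lower the last ~9 mm until it touches.

>>> send_rows(
  steps=[
    [[1,0.001,0,-0.004,0],[1,0.001,0,-0.008,0],[1,0.001,0,-0.01,0],[1,0.001,0,-0.01,0]],
  ],
)

```text
t: 8.52
tcp_pos: [0.4684, 0.033, 0.1197]
tool_rot: [0.014, 0.707, -0.014, 0.707]
force: [-2.1, -0.2, -4.2]
finger_gap: 0.44
```

>>> send_rows(
  steps=[
    [[1,0,0,-0.001,0],[1,0,0,-0.002,0],[1,0,0,-0.002,0]],
  ],
)

```text
t: 8.9
tcp_pos: [0.4686, 0.0329, 0.1195]
tool_rot: [0.014, 0.706, -0.014, 0.708]
force: [-5.4, 0.0, 12.3]
finger_gap: 0.446
```

>>> send_rows(
  steps=[
    [[0.45,0,0,0.001,0],[0.3,0,0,0.001,0],[0.1,0,0,0.001,0],[0,0,0,0.001,0],[0,0,0,0.001,0]],
  ],
)

```text
t: 9.52
tcp_pos: [0.4682, 0.0331, 0.1184]
tool_rot: [0.014, 0.707, -0.014, 0.707]
force: [-0.3, 0.5, -0.4]
finger_gap: 1.002
```

>>> send_rows(
  steps=[
    [[0,0,0,0.02,0],[0,0,0,0.05,0],[0,0,0,0.1,0],[0,0,0,0.15,0],[0,0,0,0.19,0],[0,0,-0.04,0.23,0],[0,0,-0.08,0.23,0],[0,0,-0.12,0.23,0]],
  ],
)

```text
t: 10.52
tcp_pos: [0.4682, -0.0879, 0.3492]
tool_rot: [0.014, 0.706, -0.014, 0.708]
force: [1.4, -0.7, -1.0]
finger_gap: 0.998
```

```bash
python3 - <<'E'
from h import *
s=manip.sense();print(s["tcp_pos"],s["q"].round(3),s["finger_gap"])
im=manip.snapshot("scene");np.save("pics/s4.npy",im);crop(np.clip(im*1.5,0,255).astype(np.uint8),190,120,320,250,4.5,"pics/s4.png")
im=manip.snapshot("top");np.save("pics/t4.npy",im);crop(np.clip(im*1.5,0,255).astype(np.uint8),160,110,320,280,3.5,"pics/t4.png")
E
```

```text
[ 0.46819561 -0.08793763  0.34920542] [-0.421  0.167  1.584  0.     1.389 -0.381] 0.9980706321949859
```

View pics/s4.png

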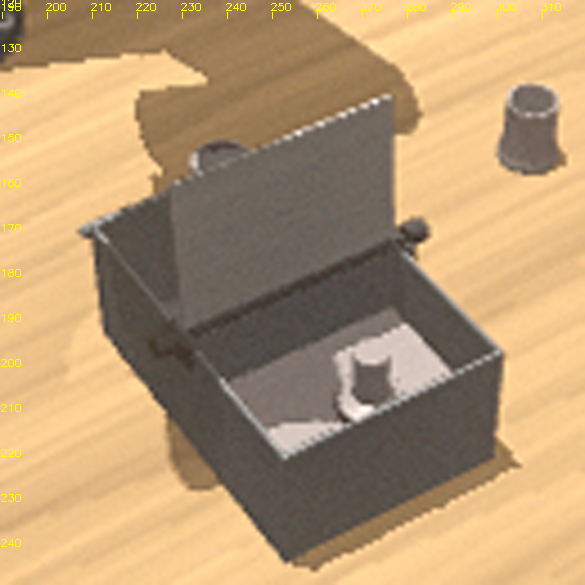

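View pics/t4.png

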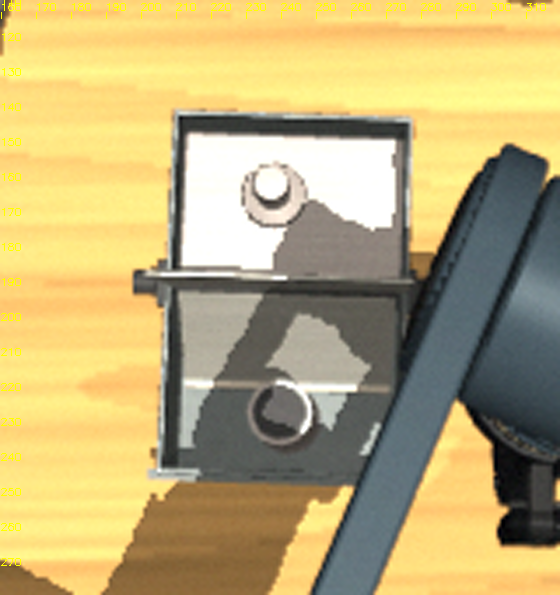

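```bash
python3 - <<'E'
from h import *
c=lambda x,y,x0,y0,k:(x0+x/k-.5,y0+y/k-.5)
a=np.radians(177.45);X=np.array([np.cos(a),np.sin(a)]);Y=np.array([-X[1],X[0]]);O=np.array([.5545,.0298])+.003*X
f=lambda p:((p[:2]-O)@X,(p[:2]-O)@Y)
sp=onz("top",*c(281,412,160,110,3.5),.153);pl=onz("top",*c(272,184,160,110,3.5),.1)
pb=onz("top",*c(274.5,195,160,110,3.5),.057)
ps=onz("scene",*c(373,361,190,120,4.5),.1)
for p in(sp,pl,pb,ps):print(p,np.round(f(p),4))
E
```

```text
[0.46719719 0.03254372 0.153     ] [0.0843 0.0011]
[0.62739967 0.03961804 0.1       ] [-0.0754 -0.0131]
[0.62756564 0.03974262 0.057     ] [-0.0756 -0.0132]
[0.63772026 0.0344738  0.1       ] [-0.0859 -0.0084]
```

The spool stands at bin (84, 1) mm with the flap near 1.57. In the top view the plug is at (237,162), which is world (0.6275, 0.0397) or bin (-75, -13) mm. I'll grip it across bin y, with the camera on the side away from the lid.

>>> send_rows(
  steps=[
    [[0.35,0.02,0.0,0,-0.18],[0.35,0.04,0.02,0,-0.36],[0.35,0.06,0.04,0,-0.54],[0.35,0.08,0.06,0,-0.72],[0.35,0.1,0.08,0,-0.9],[0.35,0.12,0.1,0,-1.08],[0.35,0.14,0.12,0,-1.26],[0.35,0.159,0.128,0,-1.42]],
  ],
)

```text
t: 11.62
tcp_pos: [0.6272, 0.0435, 0.348]
tool_rot: [0.472, 0.527, -0.472, 0.526]
force: [-0.2, -0.1, -0.2]
finger_gap: 0.646
```

>>> send_rows(
  steps=[
    [[0.35,0,0,0,-0.156],[0.35,0,0,-0.03,-0.156],[0.35,0,0,-0.05,-0.156],[0.35,0,0,-0.05,-0.156],[0.35,0,0,-0.05,-0.156]],
  ],
)

```text
t: 12.25
tcp_pos: [0.6275, 0.0416, 0.2992]
tool_rot: [0.511, 0.488, -0.511, 0.489]
force: [0.6, -0.0, -0.4]
finger_gap: 0.651
```

```bash
python3 - <<'E'
from h import *
s=manip.sense();print(s["tcp_pos"],s["q"].round(3),s["finger_gap"]);print(R.from_quat(s["tool_rot"]).as_matrix().round(3))
im=manip.snapshot("wrist");crop(np.clip(im*1.5,0,255).astype(np.uint8),130,70,390,384,1.9,"pics/w5.png")
im=manip.snapshot("scene");cv2.imwrite("pics/s5.png",cv2.resize(im[:,:,::-1],(800,600),interpolation=cv2.INTER_CUBIC))
E
```

```text
[0.62748922 0.04157136 0.29921154] [-0.111  0.447  1.305  0.     1.389  1.504] 0.6509125670933558
[[ 0.001  0.999 -0.045]
 [ 0.    -0.045 -0.999]
 [-1.     0.001 -0.   ]]
```

View pics/w5.png

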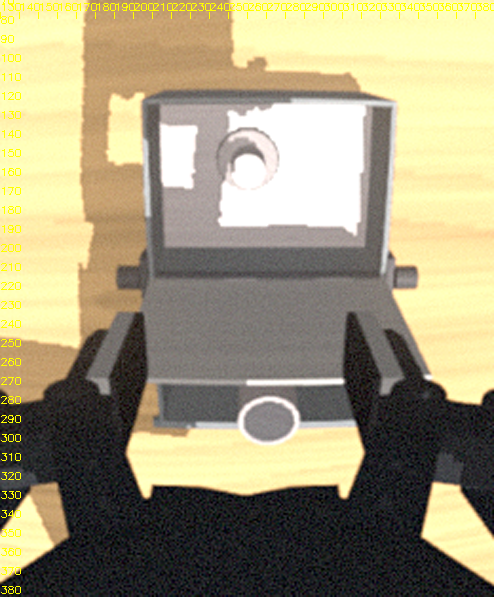

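View pics/s5.png

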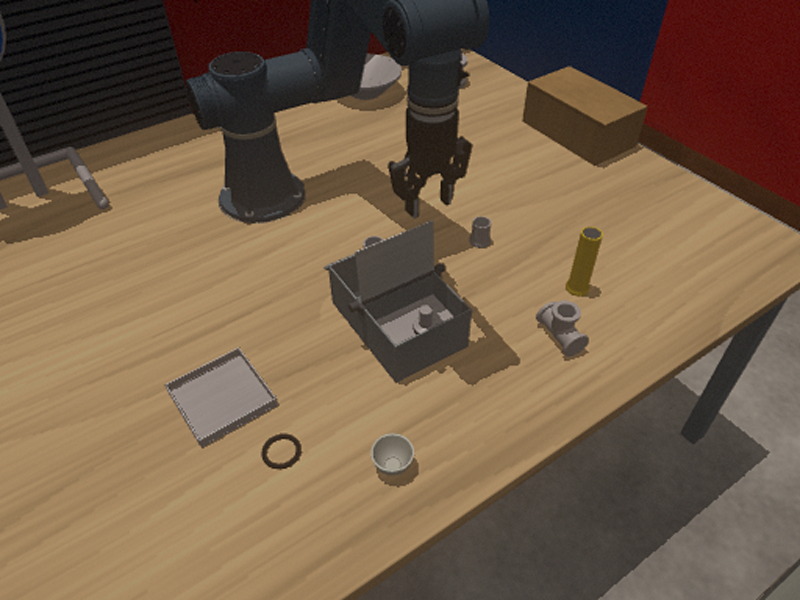

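```bash
python3 - <<'E'
from h import *
print(wz(130+249/1.9-.5,70+167/1.9-.5,.1),wz(130+247.5/1.9-.5,70+158/1.9-.5,.057))
print("spool",wz(130+269/1.9-.5,70+420/1.9-.5,.153))
print("lid top",wz(130+290/1.9-.5,70+381/1.9-.5,.226))
E
```

```text
[0.63326303 0.03833108 0.1       ] [0.63185266 0.03921385 0.057     ]
spool [0.46975597 0.03186178 0.153     ]
lid top [0.54799633 0.02202125 0.226     ]
```

>>> send_rows(
  steps=[
    [[0.35,0.0025,-0.0025,-0.03,0],[0.35,0.0025,-0.0025,-0.07,0],[0.35,0.0025,-0.0025,-0.11,0],[0.35,0.0025,-0.0025,-0.14,0],[0.35,0.0025,-0.0025,-0.165,0],[0.35,0.0025,-0.0025,-0.165,0]],
  ],
)

```text
t: 13.1
tcp_pos: [0.6287, 0.0387, 0.1323]
tool_rot: [-0.51, -0.489, 0.512, -0.488]
force: [0.5, -0.9, -0.5]
finger_gap: 0.654
```

```bash
python3 - <<'E'
from h import *
s=manip.sense();print(s["tcp_pos"],s["force"])
im=manip.snapshot("wrist");crop(np.clip(im*1.5,0,255).astype(np.uint8),130,70,390,384,1.9,"pics/w6.png")
im=manip.snapshot("scene");crop(np.clip(im*1.5,0,255).astype(np.uint8),190,90,320,250,3.7,"pics/s6.png")
E
```

```text
[0.62865559 0.03873982 0.1323198 ] [ 0.52112488 -0.91001623 -0.53194821]
```

View pics/w6.png

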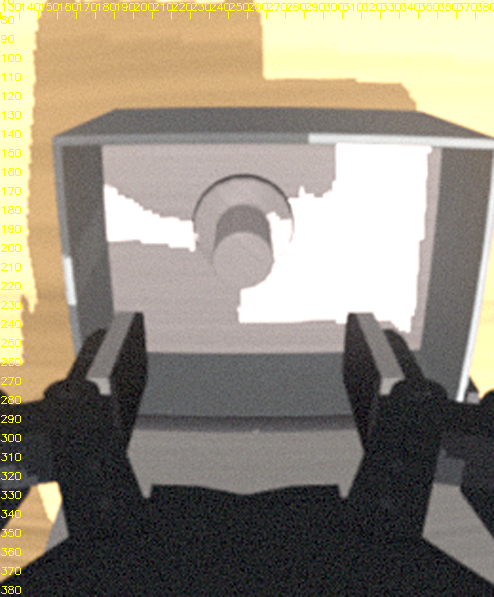

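View pics/s6.png

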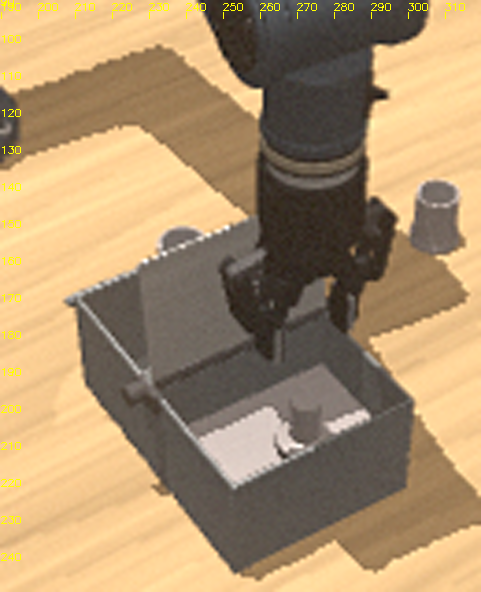

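```bash
python3 - <<'E'
from h import *
print(wz(130+243/1.9-.5,70+261/1.9-.5,.1))
E
```

```text
[0.63127949 0.03915568 0.1       ]
```

>>> send_rows(
  steps=[
    [[0.35,0.001,0.0005,-0.025,0],[0.35,0.001,0.0005,-0.045,0],[0.35,0.001,0.0005,-0.064,0],[0.35,0.001,0.0005,-0.064,0],[0.35,0.001,0.0005,-0.064,0]],
  ],
)

```text
t: 13.82
tcp_pos: [0.6315, 0.0391, 0.0704]
tool_rot: [0.512, 0.488, -0.511, 0.489]
force: [0.3, -0.0, 0.7]
finger_gap: 0.647
```

>>> send_rows(
  steps=[
    [[0.7,0,0,0,0],[1,0,0,0,0],[1,0,0,0,0],[1,0,0,0,0],[1,0,0,0,0],[1,0,0,0,0]],
  ],
  grip_force=60,
)

```text
t: 14.58
tcp_pos: [0.6312, 0.0393, 0.0706]
tool_rot: [0.512, 0.488, -0.511, 0.489]
force: [-0.1, 1.6, 5.5]
finger_gap: 0.221
```

>>> send_rows(
  steps=[
    [[1,0,0,0.02,0],[1,0,0,0.06,0],[1,0,0,0.1,0],[1,0,0,0.15,0],[1,0,0,0.19,0],[1,0,0,0.22,0],[1,0,0,0.22,0]],
  ],
)

```text
t: 15.45
tcp_pos: [0.6319, 0.0389, 0.2915]
tool_rot: [0.512, 0.487, -0.51, 0.49]
force: [0.1, -0.6, -3.1]
finger_gap: 0.224
```

```bash
python3 - <<'E'
from h import *
s=manip.sense();print(s["tcp_pos"],s["force"],s["finger_gap"],s["q"].round(3))
im=manip.snapshot("scene");crop(np.clip(im*1.5,0,255).astype(np.uint8),90,60,330,290,2.5,"pics/s7.png")
E
```

```text
[0.63188265 0.03893696 0.29151555] [ 0.06420315 -0.64603971 -3.08226684] 0.22381282878478426 [-0.115  0.457  1.309 -0.     1.371  1.501]
```

View pics/s7.png

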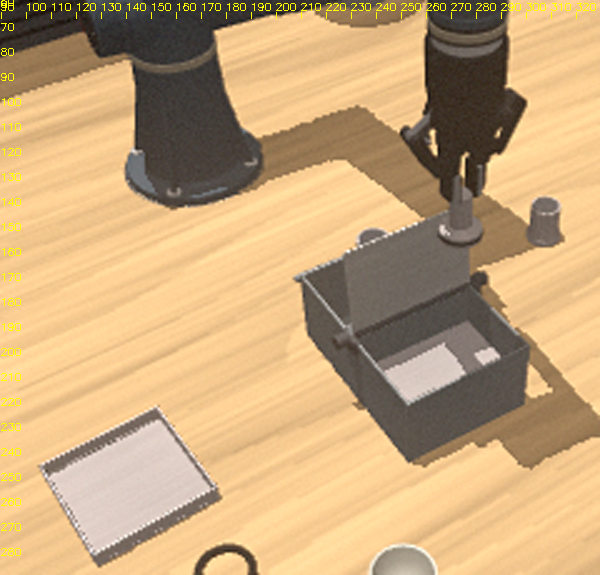

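>>> send_rows(
  steps=[
    [[1,-0.01,-0.05,0,0],[1,-0.025,-0.1,0,0],[1,-0.04,-0.15,0,0],[1,-0.055,-0.2,0,0],[1,-0.07,-0.25,0,0],[1,-0.09,-0.3,0,0],[1,-0.105,-0.35,-0.02,0],[1,-0.113,-0.375,-0.06,0]],
  ],
)

```text
t: 16.5
tcp_pos: [0.5165, -0.3389, 0.2277]
tool_rot: [-0.512, -0.487, 0.512, -0.488]
force: [0.2, -0.7, -3.2]
finger_gap: 0.22
```

>>> send_rows(
  steps=[
    [[1,0,0,-0.05,0],[1,0,0,-0.1,0],[1,0,0,-0.14,0],[1,0,0,-0.17,0],[1,0,0,-0.19,0],[1,0,0,-0.19,0],[1,0,0,-0.19,0]],
  ],
)

```text
t: 17.38
tcp_pos: [0.5172, -0.3356, 0.0389]
tool_rot: [-0.511, -0.489, 0.511, -0.488]
force: [0.5, -0.5, -2.9]
finger_gap: 0.224
```

>>> send_rows(
  steps=[
    [[1,0,0,-0.004,0],[1,0,0,-0.008,0],[1,0,0,-0.0105,0],[1,0,0,-0.0105,0]],
  ],
)

```text
t: 17.88
tcp_pos: [0.5175, -0.3358, 0.0289]
tool_rot: [-0.511, -0.489, 0.511, -0.488]
force: [-0.0, 0.8, -2.8]
finger_gap: 0.221
```

>>> send_rows(
  steps=[
    [[1,0,0,-0.001,0],[1,0,0,-0.0015,0],[1,0,0,-0.0015,0]],
  ],
)

```text
t: 18.25
tcp_pos: [0.5176, -0.3359, 0.0287]
tool_rot: [-0.511, -0.488, 0.511, -0.489]
force: [-1.7, 2.0, 4.2]
finger_gap: 0.226
```

Contact (+4 N). Release and rise.

>>> send_rows(
  steps=[
    [[0.7,0,0,0,0],[0.5,0,0,0,0],[0.4,0,0,0,0],[0.3,0,0,0,0],[0.3,0,0,0,0]],
  ],
)

```text
t: 18.88
tcp_pos: [0.5176, -0.3359, 0.0274]
tool_rot: [0.511, 0.489, -0.511, 0.489]
force: [-0.2, 0.3, -0.7]
finger_gap: 0.7
```

>>> send_rows(
  steps=[
    [[0.3,0,0,0.02,0],[0.3,0,0,0.06,0],[0.3,0,0,0.11,0],[0.3,0,0,0.16,0],[0.3,-0.03,-0.04,0.2,0],[0.3,-0.06,-0.08,0.22,0],[0.3,-0.09,-0.12,0.22,0],[0.3,-0.09,-0.16,0.22,0]],
  ],
)

```text
t: 19.88
tcp_pos: [0.4254, -0.497, 0.2483]
tool_rot: [-0.512, -0.488, 0.512, -0.488]
force: [-0.0, 0.1, 0.6]
finger_gap: 0.7
```

>>> send_rows(
  steps=[
    [[0.3,-0.03,-0.03,0,0],[0.3,-0.06,-0.06,0,0],[0.3,-0.06,-0.06,0,0],[0.3,-0.06,-0.06,0,0]],
  ],
)

```text
t: 20.38
tcp_pos: [0.3677, -0.5553, 0.2472]
tool_rot: [0.512, 0.489, -0.511, 0.488]
force: [0.9, -0.5, -0.2]
finger_gap: 0.7
```

```bash
python3 - <<'E'
from h import *
s=manip.sense();print(s["t"],s["tcp_pos"],s["force"],s["finger_gap"])
im=manip.snapshot("scene");crop(np.clip(im*1.5,0,255).astype(np.uint8),90,100,330,300,2.7,"pics/s8.png")
im=manip.snapshot("top");crop(np.clip(im*1.5,0,255).astype(np.uint8),190,120,450,260,2.8,"pics/t8.png")
E
```

```text
20.375 [ 0.36766071 -0.55528144  0.24720044] [ 0.86724134 -0.49609764 -0.18274837] 0.6999677788657135
```

View pics/s8.png

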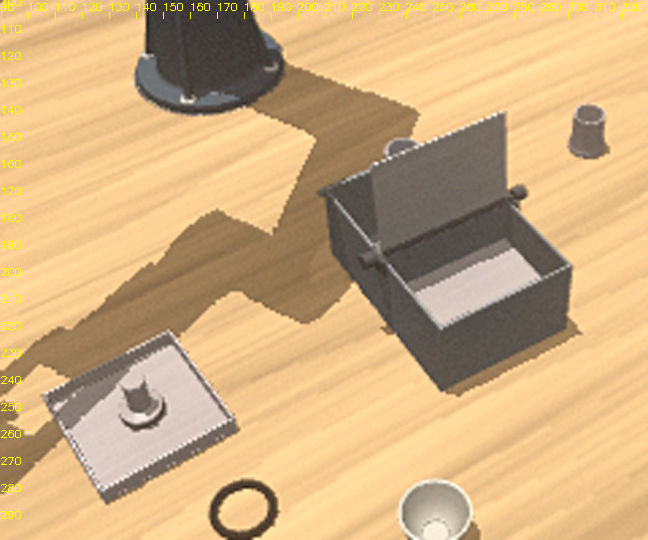

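View pics/t8.png

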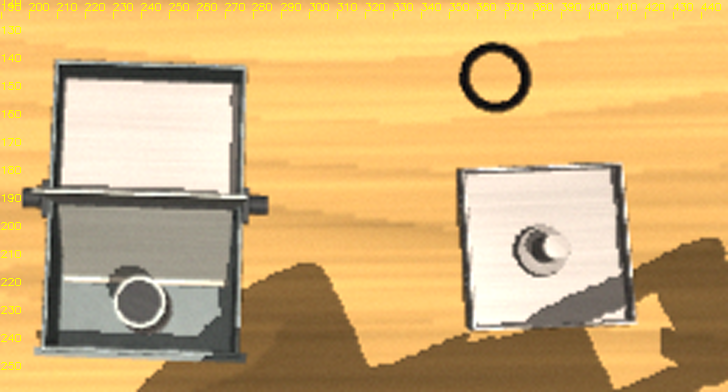

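The final pictures show the plug upright near the middle of the tray (top (384,207), scene (141,246)). The spool stands in the well (top (240,227)) with the lid upright, and the pocket is empty. Handing in.

```bash
python3 - <<'E'
from station import manip
print(manip.sign_off())
E
```

```text
the job is handed in; nothing more can be done
None
```

The job is done and handed in at about 20.5 s of the 58 s; sign-off gives no verdict.

- **Spool:** I lowered the grey long spool into the well, which propped the flap open. After release I measured it at bin x 84 mm, y 1 mm, less than 2 mm from the well point. The last pictures show it still standing with the lid upright.
- **Plug:** I lifted the valve plug out of the pocket with the flap propped open and set it down in the tray. The last pictures show it upright, close to the tray's middle, with the pocket empty. The gripper was clear of everything.
- **Disagreements:** The top and wrist cameras differed by about 5 mm on the plug's position and 2–3 mm on the spool's. I used values between them, and both grasps held. One rough scene-camera reading of the plug was about 10 mm off, so I left it out.
- **Not measured:** I judged the flap angle (about 1.57 rad) and the uprightness of both parts from the pictures only.

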